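# Hold the chisel chest's lid at its balance point for fitting a new stay

## Task

The stay of the chisel chest's lid has broken off, and I need the lid held weightless while I screw on the new one. First swing the lamp's arm out to the left until its shade is wholly clear of the chest's end; then take the lid by its bar handle, raise it smoothly to its balance point, just short of upright, where it would fall neither shut nor over backwards, and finish while still gripping the bar and holding the lid still there. Don't let the lid drop or go over backwards, and leave the tools and other things on the bench where they are.

Things in the scene. Friction and masses are not known exactly. Their poses are not given: they have to be found in the camera images.
- chest: green-painted ply chisel chest, fixed to the bench: 170 deep (its x), 380 wide (its y) and 95 high without the lid, steel corner caps; origin at the centre of its underside on the bench; its -x side (with the lid's handle) faces the robot, its +y end is the left end as the robot sees it, towards the lamp's post
- lid (a joint): angle of the chest's lid, rad: 0 shut (level), grows as its front edge rises; 1.571 exactly upright, balance point 1.50 (centre of mass right above the hinge pins), stop 2.2. Hinge almost frictionless: below the balance point the lid falls shut, above it over backwards. Green plain ply board 170 x 380 x 15 thick, 0.5 to 0.85 kg with its handle; raising it by the bar takes 2 to 4 N
- lid_hinge (a point): middle of the lid's hinge line, along the upper rear (+x) edge of the chest, 95 above the bench, 85 behind the chest's centre; the hinge line runs along the chest's y
- lid_bar (a point): middle of the lid's bar handle: round steel bar, diameter 12, 120 long between two posts, parallel to the hinge line; 42 in front of the lid's front edge, so 212 in front of the hinge line and 7.5 above it when shut; circles the hinge line with the lid. A 36 gap for a finger between bar and chest, nothing below it. The round bar can turn between gripping fingers as the lid swings
- lamp: stand of the work lamp, fixed to the bench: round dark cast base of diameter 124 and 32 high, aluminium post of diameter 22; origin at the centre of the base's underside; the swivel axis is the post's axis, straight up through the origin
- lamp_arm (a joint): swivel angle of the lamp's arm about its post, rad: 0 at the stop over the chest, growing as the arm swings clockwise seen from above, out to the left past the chest's left end; stop at 1.6. Stiff swivel (0.22 N m): it stays where it is left, about 1 to 2 N at the gripping place moves it
- lamp_grip (a point): good place to take or push the lamp's arm: on the axis of the arm, a level aluminium tube of diameter 16 at 275 above the bench that ends at the shade, 200 from the swivel axis; nothing stands above the tube, and it is free of other parts from 30 to 265 from the swivel axis
- lamp_shade (a point): centre of the lamp's orange cone shade under the arm's end, 320 from the swivel axis, 225 above the bench; the shade is 100 across at its rim, which is 197 above the bench
- stay: the new lid stay, loose: flat brass bar 150 x 14 x 4 with round eyes 20 across; origin under its centre; leave alone
- screwdriver: loose screwdriver with yellow handle, 190 long, lying flat; origin under its middle; leave alone
- screw_tin: loose open round steel tin of brass screws, diameter 66, 28 high; origin under its centre; leave alone
- mallet: loose round wooden carver's mallet standing on its head, diameter 84, 178 high; origin under its centre; leave alone
- dust_brush: loose bench brush, head 100 x 60, about 225 long with its handle, 43 high, lying along its x; origin under the head's centre, handle towards its -x; leave alone
- maquette: loose small pale stone study of a flared vase, diameter up to 76, 122 high; origin under its centre; leave alone

How it is judged:
On the way, in this order (a step that is already met when the one before it is completed fails the run):
1. the lamp's shade is swung wholly clear of the chest's left end, the lid still shut (y of lamp_shade in the frame of chest above 0.24 m and value of joint lid below 0.08 rad), for 0.2 s.
2. the lid is gripped and held still at its balance point (value of joint lid between 1.43 and 1.57 rad and velocity of joint lid between -0.08 and 0.08 rad/s and contact force between the fingers and lid above 3 N), for 0.4 s.
At the end, for the whole second after the job is handed in: The program ends with the fingers gripping the lid (over 3 N), the lid still (under 0.08 rad/s) within 0.07 rad of its balance point (joint lid 1.43 to 1.57), and the lamp's shade centre over 0.24 m to the left of the chest's middle (wholly past the chest's end) (all of step 2 and y of lamp_shade in the frame of chest above 0.24 m); the arm keeps its last pose, push and grip.
It fails at once if the lid is raised into the lamp, which still hangs over the chest (not (y of lamp_shade in the frame of chest above 0.24 m) and value of joint lid above 0.25 rad).
It fails at once if the lid goes over backwards (value of joint lid above 1.8 rad).
It fails at once if the lid is let drop (velocity of joint lid below -1.5 rad/s).
It fails at once if a tool or other thing on the bench is moved (over 2 cm) (distance of any of stay, screwdriver, screw_tin, mallet, dust_brush, maquette from where it was at the start of the episode above 0.02 m).
It also fails if it takes over 64 s, if anything falls off the work surface, if the arm or the gripper's body presses on something with over 40 N, if the wrist force passes 120 N, or if a joint passes its speed limit or range.

## Robot

A 6-joint arm with a two-finger parallel gripper is mounted at the origin on the work surface. World frame = base frame: x ahead of the robot, y to its left, z up, the work surface at z = 0. Lengths are in m, angles in rad, forces in N, time in s.
With the tool pointing down it reaches from about 0.375 to 0.75 m from the base axis. Payload 9 kg.
Tool frame: the origin (TCP) lies midway between the tips of the shut fingers; the grasp point (between the pads) lies 19 mm behind it; z points along the fingers, y is the line along which they close (so a half turn about z gives the same grasp; the last joint's range is limited). The gripper opens to 85 mm and grips with 20 to 120 N. Pads are 22 mm wide; open, the fingers measure 114 mm over their backs; the gripper's body (76 mm by 85 mm) begins 54 mm behind the grasp point. The pads swing forward as they close: fully open they stand 13 mm farther back than shut.
Start: joints at [-1.565, 0.104, 0.097, 1.564, 0, 1.353], TCP at [0.133, -0.585, 0.231] pointing down, gripper open.
Joint ranges: [-2.99, 2.99], [-0.84, 1.86], [-1.1, 1.16], [-1.84, 2.11], [-1.51, 1.56], [-3.14, 3.14]. Speed limits (rad/s): [2.22, 2.22, 2.57, 3.14, 3.14, 3.14].

## Interface

Orientations are given as a rotation vector (axis times angle).
In Python, from bench import monitor, viewer, order gives the robot as it stands.
- The arm moves only by the tool carry_out, never from a script. Its argument "motion" is text: rows parted by semicolons, each of 7 numbers parted by spaces: the turn, a rotation vector about the tool's x, y, z in degrees, then the shift along the tool's x, y, z in m, then the opening, from -1 (shut) to 1 (fully open). A call has 1 to 10 rows; each row is the pose to reach, as a shift and turn from the pose commanded when the call began, along the tool's axes at that moment; what a row does not reach only later rows make up. A row lasts 1/8 s, in which the tool goes at most 62.5 mm and 10.7 degrees, less where a joint would pass 70% of its speed; a pose out of reach is approached as far as the arm can. A call with a gripper value outside its range is refused whole. The fingers move at their own pace and stop on an object; "squeeze" is the grip in N (left out, the last holds). Time passes only in rows, so rows that repeat a pose let the fingers close. It gives the time, the measured TCP pose, the force, the opening and the grip force at its end, in the units of the state.
- monitor.get_state(): the state, without advancing time (a new reading comes with each control period).
- viewer.grab_frame(name): name is "scene" or "top" or "wrist"; returns a dict with "img" (384x512x3 uint8, blue, green, red), "K" (3x3 intrinsics, pixels), "k1" (the pictures are not rectified: a ray, as slopes to the right and down, at radius r is drawn at 1 + k1 r^2 times it, then the intrinsics apply), "T" (4x4, takes a point from camera to world coordinates); the wrist camera has in their place "hand_eye" (4x4, takes a point from camera to tool coordinates, whose origin is the TCP and whose axes are the flange's). Camera axes: x right, y down, z forward; pixel columns grow to the right and rows downward; lengths in m; the calibration is good to about 2 mm. A picture is of the moment at which its call begins: read the wrist's pose just before it. There is no depth.
- order.close_job(): hands the job in; it is judged then, once.
The state is a dict: "time": time; "qpos": joint angles; "dq": joint speeds; "effort": joint torques, N m; "position": TCP position; "tcp_rot": TCP orientation; "contact_force": force on the tool from outside, world axes, zero at the start; "torque": the same for the moment, N m; "opening": finger opening in m; "gripper_force": force on a finger pad.
Only numpy, scipy, OpenCV 4.12 (cv2) and the standard library are available. Lean on these libraries where they do the work, as an engineer would, in place of code of your own. Each camera call takes 0.05 s, during which the arm holds its last target. There are 200 camera calls.

## Working session

There is one attempt and no reset: what is moved stays moved. The work goes in short steps, Python scripts to look and compute and a tool call to move; the robot and the scene stay as the last step left them, time stands still between calls to the robot, and variables do not carry over. Pictures are saved under pics/ and viewed, at most 10 in all, crops included, and the job is handed in when it is done.

Besides the shell and the picture viewer there is one more tool, called after "Emit:" as name(argument=value, ...), one argument or row to a line, values as JSON. carry_out: Moves the arm, as the interface text tells. Its arguments: {"type":"object","properties":{"motion":{"type":"string"},"squeeze":{"type":"number"}},"required":["motion"]}

```bash
mkdir -p pics; ls; python3 - <<'E'
from bench import monitor, viewer
import cv2,numpy as np
s=monitor.get_state()
print({k:np.round(v,3) for k,v in s.items()})
for n in("scene","top"):
    f=viewer.grab_frame(n); cv2.imwrite(f"pics/{n}0.png",f["img"]); print(n,f["K"],f["k1"],np.round(f["T"],4))
    np.savez(f"{n}0.npz",**f)
E
```

```text
pics
{'time': np.float64(0.0), 'qpos': array([-1.565,  0.105,  0.096,  1.564,  0.   ,  1.353]), 'dq': array([-0.001,  0.001, -0.   , -0.   , -0.001,  0.001]), 'effort': array([ 5.0000e-03, -5.5693e+01,  5.0365e+01,  1.7000e-02, -0.0000e+00,
        0.0000e+00]), 'position': array([ 0.133, -0.585,  0.231]), 'tcp_rot': array([-3.121, -0.351, -0.   ]), 'contact_force': array([-0.136,  0.359,  0.291]), 'torque': array([-0.024, -0.065,  0.001]), 'gripper_force': np.float64(0.0), 'opening': np.float64(0.086)}
scene [[469.53095942   0.         253.21687092]
 [  0.         469.53095942 192.96197027]
 [  0.           0.           1.        ]] 0.009744427224036985 [[-6.8170e-01  5.2460e-01 -5.1000e-01  1.1898e+00]
 [ 7.3160e-01  4.8790e-01 -4.7610e-01  5.6860e-01]
 [-9.0000e-04 -6.9770e-01 -7.1640e-01  1.0452e+00]
 [ 0.0000e+00  0.0000e+00  0.0000e+00  1.0000e+00]]
top [[388.57792102   0.         254.74697518]
 [  0.         388.57792102 191.47136798]
 [  0.           0.           1.        ]] -0.03991669125110007 [[ 0.0221 -0.9836  0.1793  0.338 ]
 [-0.9994 -0.0262 -0.0204  0.0077]
 [ 0.0247 -0.1787 -0.9836  1.4562]
 [ 0.      0.      0.      1.    ]]
```

View pics/top0.png

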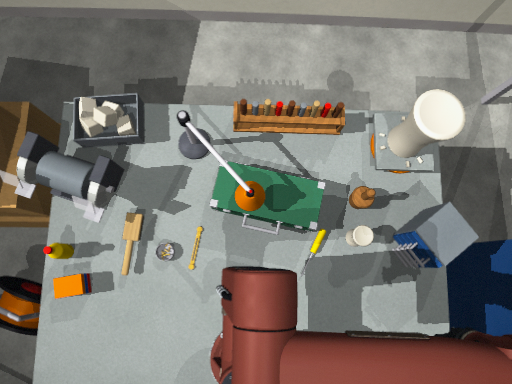

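View pics/scene0.png

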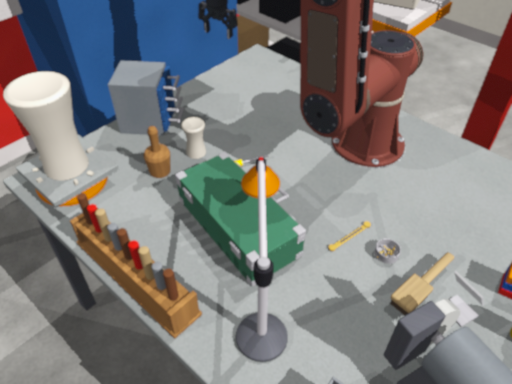

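The top view shows the lamp base near (194,145), the post top near (184,117) and the shade at (249,195). The green lid spans about (212–326, 163–228), with the bar at about (245–279, 226). I'll measure these next.

```bash
cat > h.py <<'E'
import numpy as np,cv2
def ray(f,uv):
    K,k1,T=f["K"],float(f["k1"]),f["T"]
    d=np.array([[k1,0,0,0]],float)
    p=cv2.undistortPoints(np.array(uv,float).reshape(-1,1,2),K,np.array([k1,0,0,0.]))[:,0]
    D=np.c_[p,np.ones(len(p))]@T[:3,:3].T
    return T[:3,3],D
def onz(f,uv,z):
    o,D=ray(f,uv); return o+D*((z-o[2])/D[:,2])[:,None]
def proj(f,P):
    P=np.atleast_2d(P).astype(float);T=np.linalg.inv(f["T"])
    q=P@T[:3,:3].T+T[:3,3]
    return cv2.projectPoints(q.reshape(-1,1,3),np.zeros(3),np.zeros(3),f["K"],np.array([float(f["k1"]),0,0,0.]))[0][:,0]
E
python3 - <<'E'
from h import *
f=dict(np.load("top0.npz")); g=dict(np.load("scene0.npz"))
for n,F in(("top",f),("scene",g)):
    h=cv2.cvtColor(F["img"],cv2.COLOR_BGR2HSV)
    m=cv2.inRange(h,(5,180,150),(18,255,255))
    k,l,st,c=cv2.connectedComponentsWithStats(m)
    print(n,"orange",[(st[i].tolist(),c[i].round(1)) for i in range(1,k) if st[i][4]>150])
h=cv2.cvtColor(f["img"],cv2.COLOR_BGR2HSV)
m=cv2.inRange(h,(60,100,40),(85,255,255))
k,l,st,c=cv2.connectedComponentsWithStats(m)
i=1+st[1:,4].argmax(); print("green",st[i])
pts=np.argwhere(l==i)[:,::-1]
print("rect on z=.11",cv2.minAreaRect(onz(f,pts,.11)[:,:2].astype(np.float32)))
c=cv2.boxPoints(cv2.minAreaRect(pts.astype(np.float32)));print(c)
# base dark
print("base z=.032",onz(f,[[194,145]],.032),"posttop",onz(f,[[184,117]],.28))
print("bar",onz(f,[[246,226],[279,229]],.1025))
cv2.imwrite("pics/crop.png",cv2.resize(f["img"][95:245,165:335],None,fx=4,fy=4,interpolation=cv2.INTER_CUBIC))
E
```

```text
top orange [([235, 185, 20, 26, 296], array([242.9, 198.8])), ([53, 274, 30, 24, 563], array([ 67.8, 285.7])), ([7, 300, 23, 15, 197], array([ 18.8, 307. ]))]
scene orange [([402, 12, 37, 24, 234], array([423.1,  24.7])), ([244, 173, 14, 25, 203], array([251.5, 186. ])), ([83, 179, 23, 21, 154], array([ 94.2, 189.3]))]
green [ 213  162  111   68 4117]
rect on z=.11 ((0.571304202079773, -0.06515087187290192), (0.3762863278388977, 0.18010768294334412), 78.4842300415039)
[[209.55208 208.17091]
 [220.72102 159.02751]
 [325.44794 182.82909]
 [314.279   231.97249]]
base z=.032 [[0.77083999 0.21299317 0.032     ]] posttop [[0.78719734 0.21381776 0.28      ]]
bar [[ 0.46162284  0.00743033  0.1025    ]
 [ 0.45394289 -0.10787996  0.1025    ]]
```

View pics/crop.png

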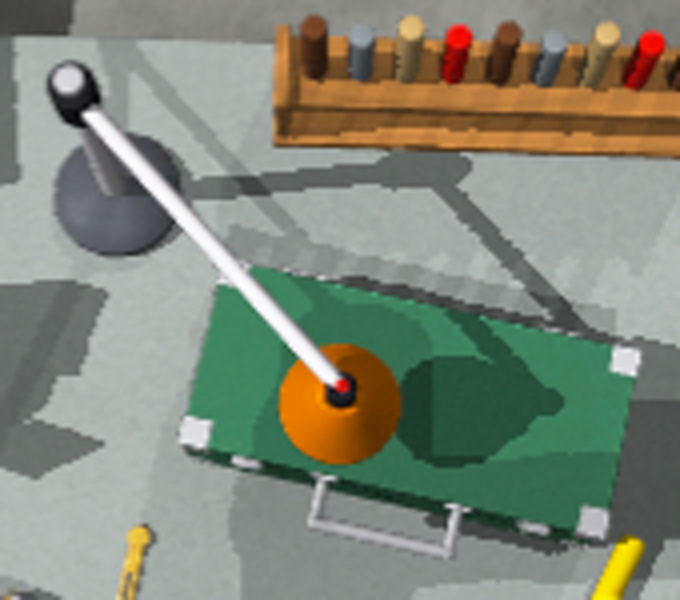

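The crop shows the lid's corners at about (222,265), (640,348), (607,537) and (180,442). The bar runs (312,522)–(450,552), the base centre is (118,193) and the arm tube runs (85,108)–(340,388).

```bash
python3 - <<'E'
from h import *
f=dict(np.load("top0.npz")); g=dict(np.load("scene0.npz"))
C=lambda p:np.array(p,float)/4+[165-.4,95-.4]
P=onz(f,C([[222,265],[640,348],[607,537],[180,442]]),.11)
print(P.round(3)); print("sides",np.linalg.norm(P-np.roll(P,-1,0),axis=1).round(3)); c=P.mean(0)
y=(P[0]+P[3]-P[1]-P[2]);yaw=np.arctan2(-y[0],y[1]);print("c",c.round(4),"yaw",yaw)
ex=np.array([np.cos(yaw),np.sin(yaw),0]);print("pred bar",(c-ex*.127).round(4), "hinge",(c+ex*.085).round(4))
B=onz(f,C([[312,522],[450,552]]),.1025);print("bar",B.round(4),B.mean(0),np.linalg.norm(B[0]-B[1]),np.arctan2(-(B[0]-B[1])[0],(B[0]-B[1])[1]))
print("base",onz(f,C([[118,193]]),.032), onz(f,C([[118,193]]),.02),"posttop",onz(f,C([[68,78]]),.30))
print("base from scene",onz(g,[[262,335]],.03))
A=onz(f,C([[85,108],[150,180],[340,388]]),.275);print("arm",A.round(4)); 
L=onz(f,C([[118,193]]),.03)[0]; 
d=A[2]-A[0];print("arm dir ang",np.arctan2(d[1],d[0]))
print("dist shade",np.linalg.norm((A[2]-L)[:2]))
E
```

```text
[[ 0.691  0.106  0.11 ]
 [ 0.626 -0.268  0.11 ]
 [ 0.457 -0.237  0.11 ]
 [ 0.531  0.136  0.11 ]]
sides [0.38  0.172 0.381 0.163]
c [ 0.5761 -0.0658  0.11  ] yaw -0.18417842924628122
pred bar [ 0.4512 -0.0426  0.11  ] hinge [ 0.6596 -0.0814  0.11  ]
bar [[ 0.4645  0.0194  0.1025]
 [ 0.4413 -0.1014  0.1025]] [ 0.45286258 -0.04101925  0.1025    ] 0.12296356917933982 -0.18993795529422905
base [[0.77934874 0.21305151 0.032     ]] [[0.78306764 0.21478198 0.02      ]] posttop [[0.7889287  0.21836726 0.3       ]]
base from scene [[0.7910974  0.22389482 0.03      ]]
arm [[ 0.7738  0.2079  0.275 ]
 [ 0.7154  0.1533  0.275 ]
 [ 0.5524 -0.0009  0.275 ]]
arm dir ang -2.385398374215498
dist shade 0.31251108901950836
```

Emit:
carry_out(
  motion="0 0 0 0 0 -0.06 -1; 0 0 -8 0.03 -0.02 -0.11 -1; 0 0 -16 0.075 -0.055 -0.13 -1; 0 0 -24 0.12 -0.085 -0.13 -1; 0 0 -32 0.165 -0.12 -0.13 -1; 0 0 -40 0.21 -0.15 -0.13 -1; 0 0 -48 0.255 -0.185 -0.13 -1; 0 0 -56 0.30 -0.215 -0.13 -1; 0 0 -64 0.335 -0.24 -0.13 -1; 0 0 -66.4 0.34 -0.245 -0.13 -1",
)

```text
time: 1.35
position: [0.4115, -0.2687, 0.3612]
tcp_rot: [-2.414, -2.01, -0.0]
contact_force: [-0.1, -0.7, 0.3]
opening: 0.0002
gripper_force: 0.0
```

Emit:
carry_out(
  motion="0 0 0 0.05 0.03 0 -1; 0 0 0 0.10 0.06 0 -1; 0 0 0 0.15 0.09 0 -1; 0 0 0 0.20 0.12 0 -1; 0 0 0 0.25 0.15 0 -1; 0 0 0 0.30 0.18 0 -1; 0 0 0 0.355 0.2135 0 -1; 0 0 0 0.355 0.2135 0.03 -1; 0 0 0 0.355 0.2135 0.07 -1; 0 0 0 0.355 0.2135 0.11 -1",
)

```text
time: 2.6
position: [0.6866, 0.0372, 0.2492]
tcp_rot: [-2.421, -2.001, 0.001]
contact_force: [0.2, -0.6, 0.7]
opening: 0.0001
gripper_force: 0.0
```

```bash
python3 - <<'E'
from h import *
from bench import monitor,viewer
s=monitor.get_state();p=s["position"];print(p.round(4),s["contact_force"].round(2))
from scipy.spatial.transform import Rotation as R
M=R.from_rotvec(s["tcp_rot"]).as_matrix()
L=np.array([.783,.216]);
for a in np.linspace(0,1.08,10):
    q=-2.385-a; lag=.06-.03*min(1,a/.24)
    w=L+.19*np.array([np.cos(q),np.sin(q)])-lag*np.array([np.sin(q),-np.cos(q)])
    print(w.round(3),(M.T@np.r_[w-p[:2],0]).round(3))
f=viewer.grab_frame("scene");cv2.imwrite("pics/s1.png",f["img"])
E
```

```text
[0.6866 0.0372 0.2492] [ 0.18 -0.57  0.68]
[0.686 0.042] [ 0.005 -0.001 -0.   ]
[0.657 0.067] [ 0.024 -0.035  0.   ]
[0.633 0.096] [ 0.048 -0.064  0.   ]
[0.619 0.115] [ 0.064 -0.081  0.   ]
[0.608 0.135] [ 0.082 -0.095  0.   ]
[0.6   0.157] [ 0.101 -0.108  0.   ]
[0.594 0.179] [ 0.122 -0.117  0.   ]
[0.591 0.202] [ 0.144 -0.125  0.   ]
[0.591 0.225] [ 0.166 -0.129  0.   ]
[0.593 0.248] [ 0.189 -0.131  0.   ]
```

View pics/s1.png

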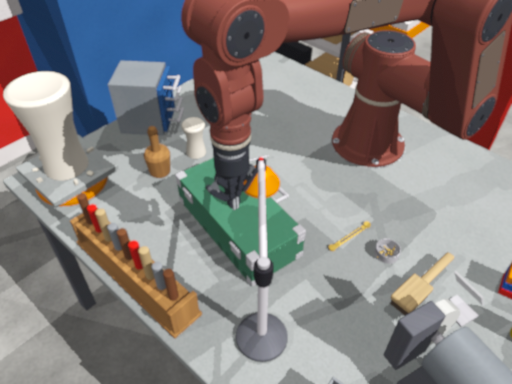

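The fingers (about 237,195) stand beside the tube (263,200), on the pushing side. I'll sweep along the arc.

Emit:
carry_out(
  motion="0 0 0 0.024 -0.035 0 -1; 0 0 0 0.048 -0.064 0 -1; 0 0 0 0.064 -0.081 0 -1; 0 0 0 0.082 -0.095 0 -1; 0 0 0 0.101 -0.108 0 -1; 0 0 0 0.122 -0.117 0 -1; 0 0 0 0.144 -0.125 0 -1; 0 0 0 0.166 -0.129 0 -1; 0 0 0 0.189 -0.131 0 -1; 0 0 0 0.189 -0.131 0 -1",
)

```text
time: 3.9
position: [0.5928, 0.2502, 0.2507]
tcp_rot: [-2.418, -2.005, 0.001]
contact_force: [0.9, 0.3, 0.1]
opening: 0.0001
gripper_force: 0.0
```

```bash
python3 - <<'E'
from h import *
from bench import monitor,viewer
s=monitor.get_state();print(s["position"].round(4),s["contact_force"].round(2))
f=viewer.grab_frame("top");cv2.imwrite("pics/t2.png",cv2.resize(f["img"][80:280,100:360],None,fx=3,fy=3,interpolation=cv2.INTER_CUBIC));np.savez("top2.npz",**f)
E
```

```text
[0.5928 0.2502 0.2507] [0.87 0.32 0.05]
```

View pics/t2.png

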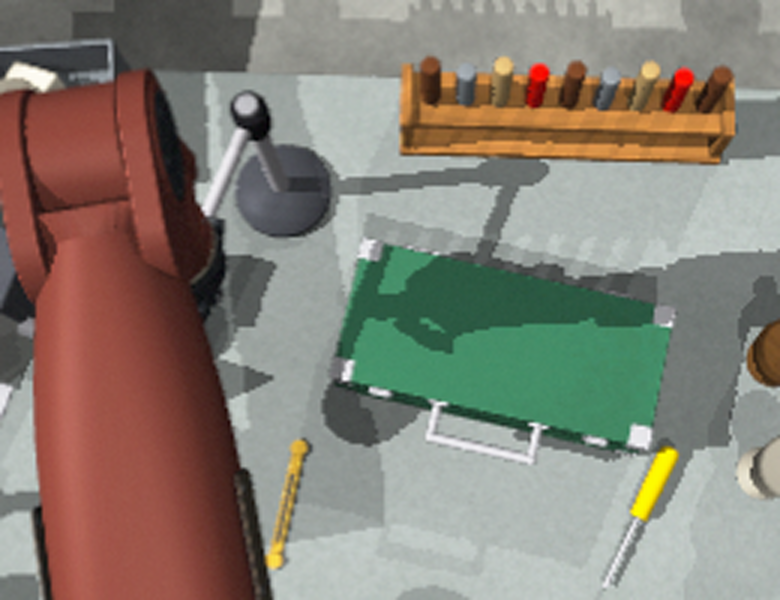

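The lamp's arm now points left, with the shade past the chest's end. All four lid corners are in view: (359,240), (674,310), (650,453), (336,383). The bar runs (428,438)–(533,460).

```bash
python3 - <<'E'
from h import *
f=dict(np.load("top2.npz"))
C=lambda p:np.array(p,float)/3+[100-.33,80-.33]
P=onz(f,C([[359,240],[674,310],[650,453],[338,383]]),.11)
print(P.round(3)); print("sides",np.linalg.norm(P-np.roll(P,-1,0),axis=1).round(3)); c=P.mean(0)
y=(P[0]+P[3]-P[1]-P[2]);yaw=np.arctan2(-y[0],y[1]);print("c",c.round(4),"yaw",yaw)
ex=np.array([np.cos(yaw),np.sin(yaw),0]);print("pred bar",(c-ex*.127).round(4), "hinge",(c+ex*.085).round(4))
B=onz(f,C([[430,438],[533,460]]),.1025);print("bar",B.round(4),B.mean(0),np.linalg.norm(B[0]-B[1]))
A=onz(f,C([[243,135],[212,212]]),.275);d=A[1]-A[0];t=np.arctan2(d[1],d[0]);S=np.array([.783,.216])+.32*np.array([np.cos(t),np.sin(t)])
print("armang",t,"shade",S,"y'",(S-c[:2])@[-np.sin(yaw),np.cos(yaw)])
E
```

```text
[[ 0.695  0.109  0.11 ]
 [ 0.621 -0.267  0.11 ]
 [ 0.451 -0.237  0.11 ]
 [ 0.523  0.127  0.11 ]]
sides [0.383 0.173 0.371 0.173]
c [ 0.5724 -0.0673  0.11  ] yaw -0.19668540734015047
pred bar [ 0.4478 -0.0425  0.11  ] hinge [ 0.6557 -0.0839  0.11  ]
bar [[ 0.4625  0.0179  0.1025]
 [ 0.4399 -0.1022  0.1025]] [ 0.45119485 -0.04217017  0.1025    ] 0.12225099743009345
armang 2.8308825604625545 shade [0.47832265 0.31383514] y' 0.3554001424815562
```

Emit:
carry_out(
  motion="0 0 0 -0.005 0 -0.05 -1; 0 0 0 -0.01 0 -0.11 -1; 0 0 0 -0.06 -0.02 -0.11 -0.2; 0 0 0 -0.11 -0.04 -0.11 -0.2; 0 0 0 -0.16 -0.06 -0.11 -0.2; 0 0 0 -0.21 -0.08 -0.11 -0.2; 0 0 0 -0.26 -0.09 -0.11 -0.2; 0 0 0 -0.30 -0.09 -0.11 -0.2; 0 0 0 -0.31 -0.09 -0.11 -0.2; 0 0 0 -0.31 -0.09 -0.11 -0.2",
)

```text
time: 5.2
position: [0.4466, -0.0398, 0.3613]
tcp_rot: [-2.422, -2.001, -0.0]
contact_force: [-0.3, -0.5, -0.2]
opening: 0.0341
gripper_force: 0.0
```

```bash
python3 - <<'E'
from h import *
from bench import monitor,viewer
from scipy.spatial.transform import Rotation as R
s=monitor.get_state();f=viewer.grab_frame("wrist")
W=np.eye(4);W[:3,:3]=R.from_rotvec(s["tcp_rot"]).as_matrix();W[:3,3]=s["position"]
f["T"]=W@f.pop("hand_eye");np.savez("w3.npz",**f)
print(proj(f,[[.4625,.0179,.1025],[.4399,-.1022,.1025]]))
cv2.imwrite("pics/w3.png",f["img"])
E
```

```text
[[259.4264455  112.70417019]
 [259.4718605  205.13711923]]
```

View pics/w3.png

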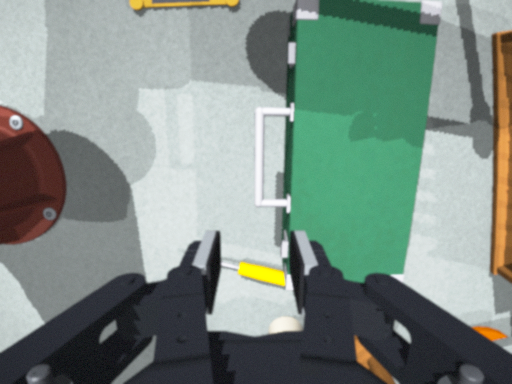

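In the wrist view the bar runs vertically at column 260, rows 112–203, within 2 px of the prediction. Now I'll descend and grip.

Emit:
carry_out(
  motion="0 0 0 -0.001 0.005 0.05 -0.2; 0 0 0 -0.001 0.005 0.10 -0.2; 0 0 0 -0.001 0.005 0.15 -0.2; 0 0 0 -0.001 0.005 0.20 -0.2; 0 0 0 -0.001 0.005 0.235 -0.2; 0 0 0 -0.001 0.005 0.26 -0.2; 0 0 0 -0.001 0.005 0.278 -0.2; 0 0 0 -0.001 0.005 0.278 -0.2; 0 0 0 -0.001 0.005 0.278 -0.2",
)

```text
time: 6.38
position: [0.4521, -0.0413, 0.0844]
tcp_rot: [2.419, 2.003, 0.001]
contact_force: [-0.0, -1.1, 0.9]
opening: 0.0342
gripper_force: 0.0
```

Emit:
carry_out(
  motion="0 0 0 0 0 0 -1; 0 0 0 0 0 0 -1; 0 0 0 0 0 0 -1; 0 0 0 0 0 0 -1; 0 0 0 0 0 0 -1; 0 0 0 0 0 0 -1",
  squeeze=25,
)

```text
time: 7.12
position: [0.4519, -0.0416, 0.0844]
tcp_rot: [2.42, 2.002, 0.001]
contact_force: [-2.8, 0.1, 6.1]
opening: 0.0112
gripper_force: 24.5
```

```bash
python3 - <<'E'
from h import *
from bench import monitor
from scipy.spatial.transform import Rotation as R
s=monitor.get_state();p=s["position"];M=R.from_rotvec(s["tcp_rot"]).as_matrix();print(p,M.round(3))
ex=np.array([np.cos(-.189),np.sin(-.189),0])
b0=np.array([-.212,.0075])
for t in np.linspace(0,1.5,25)[1:]:
    x=-.212*np.cos(t)+.0075*np.sin(t)+.212; z=.212*np.sin(t)+.0075*np.cos(t)-.0075
    print(round(t,3),(M.T@(ex*x+[0,0,z])).round(4))
E
```

```text
[ 0.45188114 -0.04157552  0.0843742 ] [[ 0.187  0.982  0.001]
 [ 0.982 -0.187 -0.   ]
 [-0.     0.001 -1.   ]]
0.062 [-0.      0.0009 -0.0132]
0.125 [-0.      0.0026 -0.0264]
0.188 [-0.      0.0052 -0.0394]
0.25 [-0.      0.0085 -0.0522]
0.312 [-0.      0.0127 -0.0648]
0.375 [-0.      0.0176 -0.0771]
0.438 [-0.      0.0233 -0.0891]
0.5 [-0.      0.0297 -0.1007]
0.562 [-1.000e-04  3.680e-02 -1.119e-01]
0.625 [-1.000e-04  4.460e-02 -1.226e-01]
0.688 [-1.000e-04  5.310e-02 -1.328e-01]
0.75 [-1.000e-04  6.220e-02 -1.424e-01]
0.812 [-1.000e-04  7.180e-02 -1.515e-01]
0.875 [-1.000e-04  8.210e-02 -1.599e-01]
0.938 [-1.000e-04  9.280e-02 -1.677e-01]
1.0 [-1.000e-04  1.040e-01 -1.748e-01]
1.062 [-1.000e-04  1.156e-01 -1.812e-01]
1.125 [-1.000e-04  1.276e-01 -1.869e-01]
1.188 [-1.000e-04  1.399e-01 -1.917e-01]
1.25 [-0.0002  0.1525 -0.1959]
1.312 [-0.0002  0.1653 -0.1992]
1.375 [-2.000e-04  1.784e-01 -2.017e-01]
1.438 [-2.000e-04  1.915e-01 -2.034e-01]
1.5 [-2.000e-04  2.047e-01 -2.042e-01]
```

Emit:
carry_out(
  motion="0 0 0 0 0.001 -0.007 -1; 0 0 0 0 0.0015 -0.0185 -1; 0 0 0 0 0.004 -0.033 -1; 0 0 0 0 0.0068 -0.046 -1; 0 0 0 0 0.0105 -0.0585 -1; 0 0 0 0 0.015 -0.071 -1; 0 0 0 0 0.020 -0.083 -1; 0 0 0 0 0.0265 -0.095 -1; 0 0 0 0 0.0297 -0.1007 -1; 0 0 0 0 0.0297 -0.1007 -1",
)

```text
time: 8.38
position: [0.4793, -0.047, 0.185]
tcp_rot: [-2.419, -2.002, 0.005]
contact_force: [-12.4, -1.4, 3.9]
opening: 0.0107
gripper_force: 24.9
```

Emit:
carry_out(
  motion="0 0 0 0 -0.0018 -0.001 -1; 0 0 0 0 0.0015 -0.006 -1; 0 0 0 0 0.0075 -0.0155 -1; 0 0 0 0 0.0155 -0.026 -1; 0 0 0 0 0.0245 -0.0362 -1; 0 0 0 0 0.0345 -0.0463 -1; 0 0 0 0 0.045 -0.0559 -1; 0 0 0 0 0.0545 -0.0633 -1; 0 0 0 0 0.0619 -0.0686 -1; 0 0 0 0 0.0619 -0.0686 -1",
)

```text
time: 9.62
position: [0.5414, -0.0592, 0.2553]
tcp_rot: [2.419, 2.001, -0.001]
contact_force: [-12.7, -3.6, 10.2]
opening: 0.0109
gripper_force: 25.8
```

```bash
python3 - <<'E'
from h import *
from bench import monitor,viewer
s=monitor.get_state();print({k:np.round(s[k],4) for k in("position","tcp_rot","contact_force","torque","gripper_force")})
f=viewer.grab_frame("scene");cv2.imwrite("pics/s4.png",cv2.resize(f["img"][80:350,110:470],None,fx=2,fy=2,interpolation=cv2.INTER_CUBIC));np.savez("s4.npz",**f)
E
```

```text
{'position': array([ 0.5414, -0.0592,  0.2553]), 'tcp_rot': array([ 2.4192e+00,  2.0012e+00, -1.3000e-03]), 'contact_force': array([-12.7115,  -3.61  ,  10.2287]), 'torque': array([-0.745 ,  2.4807, -0.109 ]), 'gripper_force': np.float64(25.7743)}
```

View pics/s4.png

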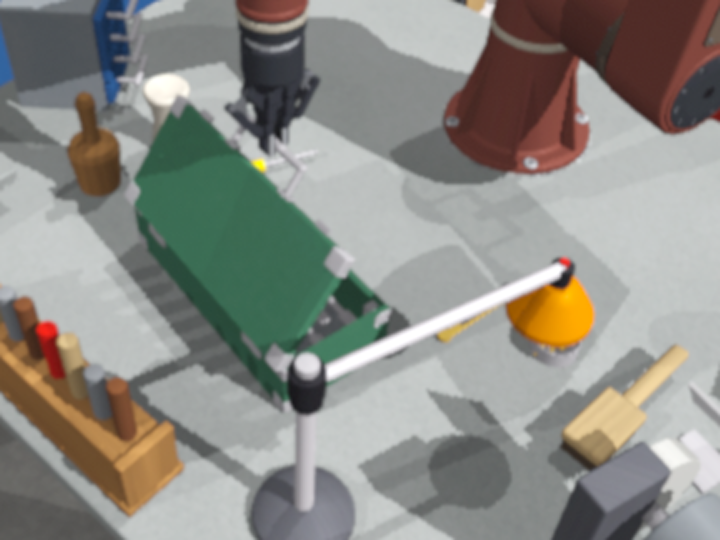

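Emit:
carry_out(
  motion="0 0 0 0 -0.0005 -0.0016 -1; 0 0 0 0 0.004 -0.0045 -1; 0 0 0 0 0.0125 -0.010 -1; 0 0 0 0 0.0235 -0.0165 -1; 0 0 0 0 0.035 -0.022 -1; 0 0 0 0 0.047 -0.0271 -1; 0 0 0 0 0.0585 -0.0312 -1; 0 0 0 0 0.068 -0.034 -1; 0 0 0 0 0.0737 -0.0354 -1; 0 0 0 0 0.0737 -0.0354 -1",
)

```text
time: 10.92
position: [0.6145, -0.0731, 0.2892]
tcp_rot: [2.419, 2.001, -0.0]
contact_force: [-2.6, -5.1, 1.7]
opening: 0.0113
gripper_force: 25.5
```

```bash
python3 - <<'E'
from h import *
from bench import monitor,viewer
s=monitor.get_state();print({k:np.round(s[k],4) for k in("position","tcp_rot","contact_force","torque","gripper_force")})
E
```

```text
{'position': array([ 0.6145, -0.0731,  0.2892]), 'tcp_rot': array([ 2.4193e+00,  2.0010e+00, -1.0000e-04]), 'contact_force': array([-2.6157, -5.134 ,  1.7001]), 'torque': array([-1.073 ,  0.627 , -0.0527]), 'gripper_force': np.float64(25.526)}
```

Emit:
carry_out(
  motion="0 0 0 0 0.003 -0.0008 -1; 0 0 0 0 0.009 -0.002 -1; 0 0 0 0 0.017 -0.0035 -1; 0 0 0 0 0.0255 -0.0047 -1; 0 0 0 0 0.033 -0.0055 -1; 0 0 0 0 0.0375 -0.0058 -1; 0 0 0 0 0.0395 -0.006 -1; 0 0 0 0 0.0395 -0.006 -1; 0 0 0 0 0.0395 -0.006 -1",
)

```text
time: 12.05
position: [0.653, -0.0805, 0.2948]
tcp_rot: [2.42, 2.001, -0.001]
contact_force: [-2.3, -6.3, -0.1]
opening: 0.0106
gripper_force: 25.3
```

```bash
python3 - <<'E'
from h import *
from bench import monitor,viewer
s=monitor.get_state();print({k:np.round(s[k],4) for k in("position","tcp_rot","contact_force","torque","gripper_force")})
f=viewer.grab_frame("scene");cv2.imwrite("pics/s5.png",cv2.resize(f["img"][80:280,130:330],None,fx=3,fy=3,interpolation=cv2.INTER_CUBIC));np.savez("s5.npz",**f)
# predicted lid-top rear-corner pixels, for lid angle t (outer face corner at front edge, both ends)
c=np.array([.574,-.0665,0]);w=-.19;ex=np.array([np.cos(w),np.sin(w),0]);ey=np.array([-np.sin(w),np.cos(w),0])
H=c+ex*.085+[0,0,.095]
for t in(0.,1.4,1.5,1.6):
    q=[H+ey*y+ex*(-.17*np.cos(t)+.015*np.sin(t))+np.array([0,0,.17*np.sin(t)+.015*np.cos(t)]) for y in(.19,-.19)]
    print(t,((proj(f,q)-[130,80]+.33)*3).round(0).tolist())
E
```

```text
{'position': array([ 0.653 , -0.0805,  0.2948]), 'tcp_rot': array([ 2.4195e+00,  2.0011e+00, -5.0000e-04]), 'contact_force': array([-2.3454, -6.2824, -0.0946]), 'torque': array([-1.1842,  0.4904, -0.0596]), 'gripper_force': np.float64(25.2559)}
0.0 [[529.0, 448.0], [284.0, 215.0]]
1.4 [[385.0, 409.0], [131.0, 150.0]]
1.5 [[366.0, 419.0], [114.0, 157.0]]
1.6 [[347.0, 430.0], [97.0, 165.0]]
```

View pics/s5.png

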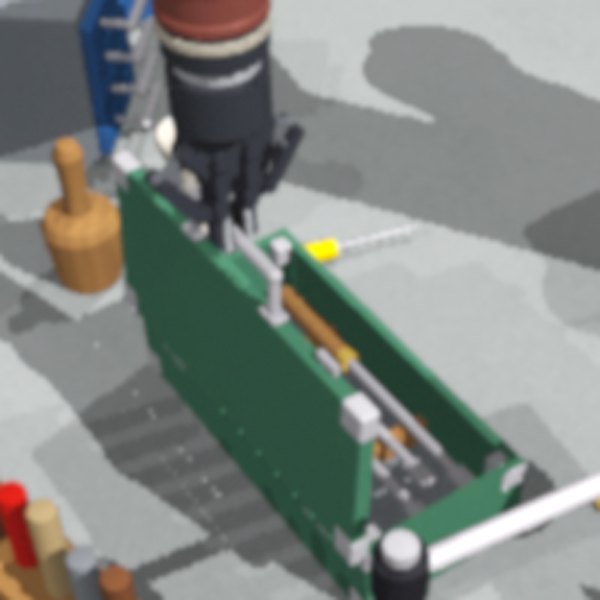

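The lid stands near upright. Its far cap corner is at (115,158) and the near one at about (362,418), which matches the 1.50 rad prediction. I'll hold briefly, then hand in.

Emit:
carry_out(
  motion="0 0 0 0 0 0 -1; 0 0 0 0 0 0 -1; 0 0 0 0 0 0 -1; 0 0 0 0 0 0 -1; 0 0 0 0 0 0 -1; 0 0 0 0 0 0 -1",
)

```text
time: 12.85
position: [0.653, -0.0805, 0.2948]
tcp_rot: [2.42, 2.001, -0.0]
contact_force: [-2.0, -5.9, -0.2]
opening: 0.0106
gripper_force: 25.3
```

```bash
python3 -c "
from bench import order,monitor
print(monitor.get_state()['position'],monitor.get_state()['gripper_force']);print(order.close_job())"
```

```text
[ 0.65297988 -0.08053417  0.2948454 ] 25.25157630443573
the job is handed in; nothing more can be done
None
```

The lamp's shade is clear of the chest's left end (about 0.355 m left of its middle), and the gripper is holding the lid still by its bar at about 1.50 rad with 25 N; the job was handed in at about 13 s, and no verdict came back.

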